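Stow two objectives in the parts locker and lock it

ROBOT

A 6-joint arm with a two-finger parallel gripper is mounted at the origin on the work surface. World frame = base frame: x ahead of the robot, y to its left, z up, the work surface at z = 0. Lengths are in m, angles in degrees, forces in N, time in s.
With the tool pointing down it reaches from about 0.375 to 0.75 m from the base axis. Payload 9 kg.
Tool frame: the origin (TCP) lies where the fingers leave the gripper's body, on its centre line; the fingertips stand 73 mm ahead of it and the grasp point (between the pads) lies 54 mm ahead of it (robot.tip_reach is the distance from the TCP to the fingertips, in m); z points along the fingers, y is the direction in which the jaws open and shut (so a half turn about z gives the same grasp; the last joint's range is limited). The gripper opens to 85 mm and grips with 20 to 120 N. Pads are 22 mm wide; open, the fingers measure 114 mm over their backs; the gripper's body (76 mm by 85 mm) begins 54 mm behind the grasp point. The pads swing forward as they close: fully open they stand 13 mm farther back than shut.
Start: joints at [-80.999, 5.964, 5.575, 89.605, 0, 77.527], TCP at [0.22, -0.558, 0.304] pointing down, gripper open.
Joint ranges: [-171.21, 171.21], [-48.23, 106.86], [-62.78, 66.21], [-105.2, 120.99], [-86.42, 89.51], [-180, 180]. Speed limits (degrees/s): [127.2, 127.2, 147.25, 180, 180, 180].

INTERFACE

Orientations are given as [roll, pitch, yaw] about the fixed x, y, z axes, in that order (R = Rz(yaw) Ry(pitch) Rx(roll)).
In Python, from plant import robot gives the robot as it stands. Calls block until the motion is done:
- robot.move_pose(position, orientation): joint-space move of the TCP to a pose.
- robot.line_to(position, vel=0.15, rotation=None, guard=None): straight line of the TCP; rotation=None keeps the orientation; vel is the mean speed in m/s. With guard (N) it stops when the force on the tool has changed by that much, and returns True; else False.
- robot.goto_joints(angles): joint-space move.
- robot.set_gripper(opening): finger opening in m; the grip force is fixed at half the most; returns when the fingers have stopped.
- robot.pause(seconds).
- robot.ik(position, orientation): joint angles nearest the present ones, or None.
- robot.observe(): the state.
- robot.grab_frame(name): name is "side" or "top" or "wrist"; returns the picture (384x512x3 uint8, blue, green, red); there is no depth.
- robot.get_calibration(name): a dict with "vertical_fov" (degrees; the focal length in pixels is half the picture's height over the tangent of half this angle, whatever the lens; pixels are square), "cx", "cy" (the principal point, pixels), "rvec" (rotation vector, rad) and "tvec" (3), from world to camera coordinates, as OpenCV has them. Camera axes: x right, y down, z forward; pixel columns grow to the right and rows downward; lengths in m; the calibration is good to about 2 mm. The wrist camera is an equidistant fisheye: a pixel r from the principal point sees the ray r / f radians off the axis. A picture is of the moment at which its call begins: read the wrist's pose just before it. get_calibration takes no time and is no camera call; for the wrist camera it gives the pose at the moment of the call.
A pose or a line that the arm cannot do raises robot.IKError and nothing moves.
- robot.job_done(): hands the job in, once; it reports no verdict.
The state is a dict: "time": time; "q": joint angles; "qvel": joint speeds; "joint_torque": joint torques, N m; "tool_pos": TCP position; "tcp_rot": TCP orientation; "ft_force": force on the tool from outside, world axes, zero at the start; "torque": the same for the moment, N m; "gripper_width": finger opening in m.
Only numpy, scipy, OpenCV 4.12 (cv2) and the standard library are available. Lean on these libraries where they do the work, as an engineer would, in place of code of your own. Each camera call takes 0.05 s, during which the arm holds its last target. There are 200 camera calls.

TASK

Slide the parts locker's cover fully open to its stop, and stand two of the four brass objectives upright in its well, leaving the other two standing where they are. Then slide the cover fully shut, and only after that push the latch home to its end stop so that the locker is locked. Leave the other things on the bench undisturbed.

Things in the scene. Friction and masses are not known exactly. Their poses are not given: they have to be found in the camera images.
- locker: Low grey steel parts locker, 195 (x) by 250 (y), top face 56 high, fixed, turned up to 0.35 rad about the vertical. Origin: centre of its underside; x points away from the robot, y along its length to the left, z up. Open well in the -y half; closed deck in the +y half, over which the cover slides when opened; a 60 wide strip along the near (-x) side carries the latch. Sizes in mm.
- well (a point): Centre of the well's flat floor, 6 above the bench, axes as the locker's. The well is 115 (x) by 114 (y) inside, 50 deep below the top face, open at the top but covered when the cover is shut; it has room for two objectives side by side. Sizes in mm.
- cover (a joint): How far the flat steel sliding cover is open, m: 0 = fully shut on its stop, 0.118 = fully open on its stop; it opens along the locker's +y. About 2.5 N moves it; it stays where it is left. Starts shut or up to 0.02 ajar.
- cover_grip (a point): Top centre of the upright brass bar in the middle of the cover plate, moves with it, axes as the locker's. Bar 60 (x) by 12 (y), top 85 above the bench; plate 133 (x) by 122 (y), 4 thick, top 61 above the bench. Free to push on either long face. When shut, the bar is over the middle of the well. Sizes in mm.
- latch (a joint): How far the brass latch bolt is pushed home, m: 0 = drawn back, 0.036 = home on its stop, its nose then across the deck just behind the shut cover, blocking it. Slides along the locker's +x (away from the robot). About 2.5 N moves it; it stays where it is left. Starts drawn back, 0 to 0.012, clear of the cover.
- latch_grip (a point): Top centre of the latch's upright brass paddle, moves with the bolt, axes as the locker's. Paddle 12 (x) by 24 (y), from 65 to 87 above the bench, on the locker's near strip; nothing stands on the robot's side of it. The bolt under it is 14 wide. Sizes in mm.
- objective0: One of four alike brass microscope objectives: round barrel, steel nose up, of diameter 28 up to 34 high, then tapering to 16 at the top, 44 high in all, 100 g (may vary), standing upright on the bench on the right-hand side among other small things (centres at least 80 apart). Origin: centre of its underside, z up. Sizes in mm.
- objective1: One of four alike brass microscope objectives: round barrel, steel nose up, of diameter 28 up to 34 high, then tapering to 16 at the top, 44 high in all, 100 g (may vary), standing upright on the bench on the right-hand side among other small things (centres at least 80 apart). Origin: centre of its underside, z up. Sizes in mm.
- objective2: One of four alike brass microscope objectives: round barrel, steel nose up, of diameter 28 up to 34 high, then tapering to 16 at the top, 44 high in all, 100 g (may vary), standing upright on the bench on the right-hand side among other small things (centres at least 80 apart). Origin: centre of its underside, z up. Sizes in mm.
- objective3: One of four alike brass microscope objectives: round barrel, steel nose up, of diameter 28 up to 34 high, then tapering to 16 at the top, 44 high in all, 100 g (may vary), standing upright on the bench on the right-hand side among other small things (centres at least 80 apart). Origin: centre of its underside, z up. Sizes in mm.
- mount_ring: Black camera mount ring, outer diameter 54, hole 40, 12 high, flat on the bench (sizes in mm). Origin on its underside. To be left alone.
- filter: Round frosted glass filter in a dark rim, diameter 52, 7 high, flat on the bench (sizes in mm). Origin on its underside. To be left alone.
- draw_tube: Lacquered brass draw tube, diameter 36, 75 high, standing; taller and thicker than the objectives (sizes in mm). Origin on its underside. To be left alone.
- jar: Small capped amber glass jar, diameter 40, 60 high, standing (sizes in mm). Origin on its underside. To be left alone.
- mirror_arm: Bright metal mirror arm, a flat bar 110 long with a 44 disc at one end and a boss up to 14 high at the other, lying to the left of the locker (sizes in mm). Origin on its underside. To be left alone.
Mind the look-alikes: they are no part of the job. What is shaped like the objective3 but green, pink or purple is not meant.

How it is judged (in metres and radians):
On the way, in this order (a step that is already met when the one before it is completed fails the run):
1. the cover is slid fully open, within 6 mm of its stop (value of joint cover above 0.112 m), for 0.2 s.
2. exactly two objectives stand in the well, the other two where they were (((horizontal distance between objective0 and well below 0.065 m and z of objective0 in the frame of well below 0.012 m) or distance of objective0 from where it was at the start of the episode below 0.03 m) and ((horizontal distance between objective1 and well below 0.065 m and z of objective1 in the frame of well below 0.012 m) or distance of objective1 from where it was at the start of the episode below 0.03 m) and ((horizontal distance between objective2 and well below 0.065 m and z of objective2 in the frame of well below 0.012 m) or distance of objective2 from where it was at the start of the episode below 0.03 m) and ((horizontal distance between objective3 and well below 0.065 m and z of objective3 in the frame of well below 0.012 m) or distance of objective3 from where it was at the start of the episode below 0.03 m) and angle between each of objective0, objective1, objective2, objective3's own z axis and vertical below 0.15 rad and linear speed of each of objective0, objective1, objective2, objective3 below 0.05 m/s and (horizontal distance between each of objective0, objective1 and well below 0.065 m or horizontal distance between each of objective0, objective2 and well below 0.065 m or horizontal distance between each of objective0, objective3 and well below 0.065 m or horizontal distance between each of objective1, objective2 and well below 0.065 m or horizontal distance between each of objective1, objective3 and well below 0.065 m or horizontal distance between each of objective2, objective3 and well below 0.065 m) and (distance of each of objective0, objective1 from where it was at the start of the episode below 0.03 m or distance of each of objective0, objective2 from where it was at the start of the episode below 0.03 m or distance of each of objective0, objective3 from where it was at the start of the episode below 0.03 m or distance of each of objective1, objective2 from where it was at the start of the episode below 0.03 m or distance of each of objective1, objective3 from where it was at the start of the episode below 0.03 m or distance of each of objective2, objective3 from where it was at the start of the episode below 0.03 m)), for 0.2 s.
3. the cover is fully shut, within 4 mm of its stop (value of joint cover below 0.004 m), for 0.2 s.
4. the latch is pushed home, within 4 mm of its stop (value of joint latch above 0.032 m), for 0.2 s.
At the end, for the whole second after the job is handed in: Exactly two of the four objectives stand upright (within 0.15 rad) and at rest on the well's floor; the other two stand upright within 30 mm of where they started; the cover is within 4 mm of its shut stop and the latch within 4 mm of its home stop (all of step 2 and value of joint cover below 0.004 m and value of joint latch above 0.032 m); the robot touches nothing.
It fails at once if another thing on the bench is moved more than 30 mm (distance of any of mount_ring, filter, draw_tube, jar, mirror_arm from where it was at the start of the episode above 0.03 m).
It fails at once if the draw tube or the jar is tipped over (angle between any of draw_tube, jar's own z axis and vertical above 0.5 rad).
It also fails if it takes over 72 s, if anything falls off the work surface, if the arm or the gripper's body presses on something with over 40 N, if the wrist force passes 120 N, or if a joint passes its speed limit or range.

## Working session

There is one attempt and no reset: what is moved stays moved. The work goes in short steps, each a Python script; the robot and the scene stay as the last script left them, time stands still between calls to the robot, and variables do not carry over. Pictures are saved under pics/ and viewed, about 8 in all and at most 12, crops included, and the job is handed in when it is done.

```bash
mkdir -p pics; ls; cat > h.py <<'E'
import numpy as np, cv2
from plant import robot
def cal(n):
    c=robot.get_calibration(n); f=192/np.tan(np.radians(c["vertical_fov"])/2)
    R=cv2.Rodrigues(np.array(c["rvec"],float))[0]; t=np.array(c["tvec"],float).ravel()
    return f,c["cx"],c["cy"],R,t
def cast(n,u,v,z,c=None):
    f,cx,cy,R,t=c or cal(n); d=np.array([u-cx,v-cy],float)
    if n=="wrist":
        r=np.hypot(*d); th=r/f; ray=np.r_[np.sin(th)*d/max(r,1e-9),np.cos(th)]
    else: ray=np.r_[d/f,1]
    o=-R.T@t; w=R.T@ray
    return o+w*(z-o[2])/w[2]
def proj(n,p,c=None):
    f,cx,cy,R,t=c or cal(n); q=R@np.array(p,float)+t
    if n=="wrist":
        r=np.hypot(q[0],q[1]); th=np.arctan2(r,q[2]); return np.array([cx,cy])+f*th*q[:2]/max(r,1e-9)
    return np.array([cx,cy])+f*q[:2]/q[2]
E
python3 - <<'E'
from h import *
for n in("top","side"):
    im=robot.grab_frame(n); cv2.imwrite(f"pics/{n}0.png",im)
    f,cx,cy,R,t=cal(n); print(n,f,cx,cy,-R.T@t,R[2])
im=cv2.imread("pics/top0.png"); cv2.imwrite("pics/top0b.png",cv2.resize(im,(800,600),interpolation=cv2.INTER_CUBIC))
o=robot.observe(); print(o["time"],o["tcp_rot"],o["tool_pos"])
E
```

```text
pics
top 472.8739920451831 253.55954044792784 196.78382413658906 [0.38314596 0.06532261 1.27408415] [ 0.1817687  -0.01334909 -0.9832507 ]
side 351.923026456286 255.77336439188298 180.15080560985396 [ 0.4112468  -0.69579988  0.72426572] [ 0.197361    0.72863251 -0.65585311]
0.1 [-1.79935409e+02 -1.45698255e-02  2.14719884e+01] [ 0.21960599 -0.55814322  0.3032203 ]
```

View pics/top0b.png

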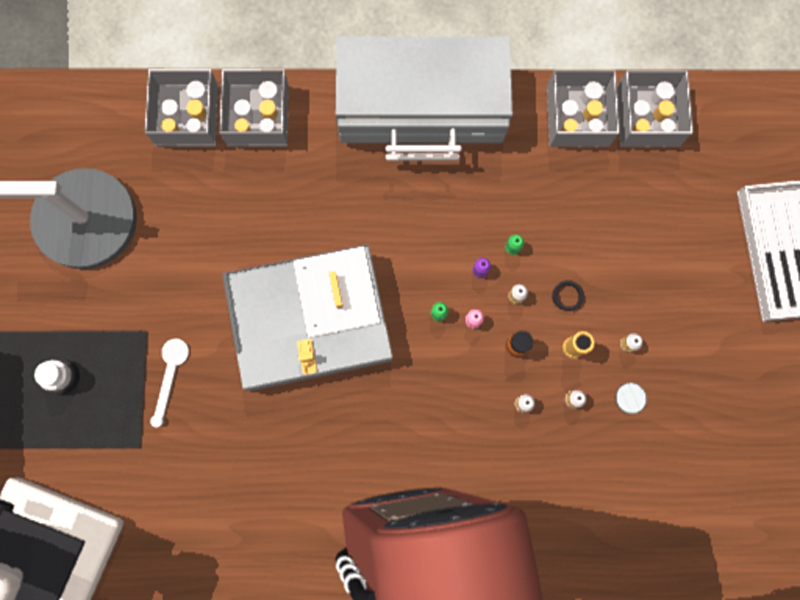

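View pics/side0.png

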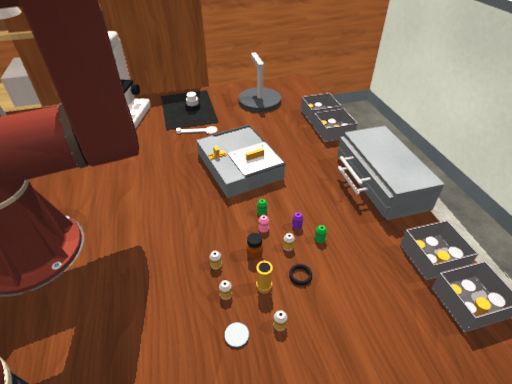

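Top view, in the 800x600 enlargement:
- **Objectives:** the four with a white nose and brass barrel are at (519,294), (632,343), (525,403) and (576,399).
- **Look-alikes:** green (439,311) and (515,244), pink (474,319), purple (482,267).
- **Other things:** jar (520,343), draw tube (578,345), ring (568,295), filter (631,398).
- **Locker:** corners near (224,273), (368,247) and (391,360). The bar is at (336,289) and the paddle at (306,352).

The two nearest, (525,403) and (576,399), are free on the robot's side, so I'll take those.

```bash
python3 - <<'E'
from h import *
im=cv2.imread("pics/top0.png"); hsv=cv2.cvtColor(im,cv2.COLOR_BGR2HSV); c=cal("top"); s=1.5625
def comps(m,x0,y0,x1,y1,amin):
    k=np.zeros_like(m); a=[int(v/s) for v in(x0,y0,x1,y1)]; k[a[1]:a[3],a[0]:a[2]]=m[a[1]:a[3],a[0]:a[2]]
    for q in cv2.findContours(k,cv2.RETR_EXTERNAL,cv2.CHAIN_APPROX_NONE)[0]:
        if cv2.contourArea(q)>=amin: yield q
def box(q,z): 
    P=np.array([cast("top",*p[0],z,c)[:2] for p in q],np.float32)*1000
    r=cv2.minAreaRect(P); return np.round(r[0],1),np.round(r[1],1),round(r[2],1)
yel=cv2.inRange(hsv,(18,110,120),(35,255,255))
for q in comps(yel,220,240,400,400,8): print("yel",box(q,.085))
wh=cv2.inRange(hsv,(0,0,222),(180,40,255))
for q in comps(wh,280,240,390,345,200): print("plate",box(q,.061))
gr=cv2.inRange(hsv,(0,0,120),(180,45,255))
gr=cv2.morphologyEx(gr,cv2.MORPH_CLOSE,np.ones((9,9)))
for q in comps(gr,210,235,410,400,1000): print("lock",box(q,.056)); e=cv2.approxPolyDP(q,5,True); print([np.round(cast("top",*p[0],.056,c)[:2]*1000).tolist() for p in e])
w2=cv2.inRange(hsv,(0,0,150),(180,70,255))
for q in comps(w2,490,270,660,430,15):
    m=cv2.moments(q);u,v=m["m10"]/m["m00"],m["m01"]/m["m00"]; print("obj",u*s,v*s,np.round(cast("top",u,v,.042,c)*1000,1),m["m00"])
cr=im[150:280,130:420]; cv2.imwrite("pics/crop.png",cv2.resize(cr,None,fx=2.75,fy=2.75,interpolation=cv2.INTER_CUBIC))
E
```

```text
yel (array([505.4, 198.1]), array([15.2,  7.5]), 1.1)
yel (array([506.7, 186.8]), array([17.6, 10. ]), 0.9)
yel (array([534.5, 197.4]), array([32.8, 20.2]), 1.2)
yel (array([635. , 149.5]), array([56.1,  8.9]), 12.4)
plate (array([635.2, 151.3]), array([134.8, 123.4]), 11.8)
lock (array([596. , 199.5]), array([199.3, 250.5]), 12.0)
[[716.0, 98.0], [667.0, 340.0], [475.0, 299.0], [526.0, 58.0]]
obj 525.4525862068965 402.01149425287355 [ 451.  -165.5   42. ] 72.5
obj 576.9709232613908 397.81175059952034 [ 457.7 -251.6   42. ] 69.5
obj 630.7550168504902 397.53561580882354 [ 457.9 -341.5   42. ] 272.0
obj 633.4810874704491 340.8170803782506 [ 553.1 -352.    42. ] 70.5
obj 518.4584888059701 291.30130597014926 [ 638.7 -160.2   42. ] 67.0
```

View pics/crop.png

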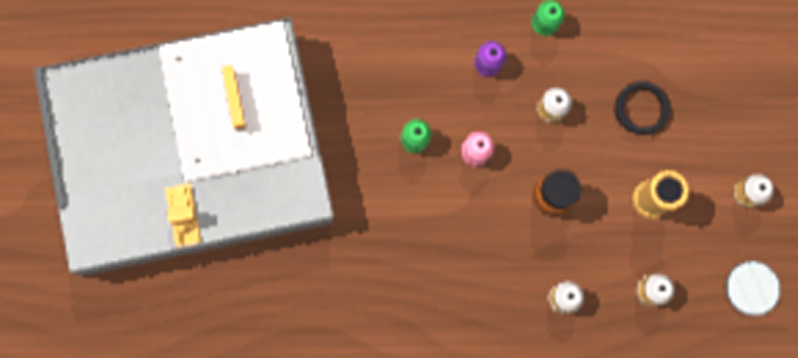

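The enlarged crop confirms the two targets: plain white nose and brass barrel at crop (567,297) and (657,290), with nothing coloured. The locker is turned about 11.9°. Next I open the cover.

```bash
cat >> h.py <<'E'
YAW=11.9
X=np.array([np.cos(np.radians(YAW)),np.sin(np.radians(YAW)),0]); Y=np.array([-X[1],X[0],0])
ROT=[180,0,YAW]; TR=robot.tip_reach
def at(xy,tip): return [xy[0],xy[1],tip+TR]
def st(tag):
    o=robot.observe(); p=np.array(o["tool_pos"]); print(tag,"t",round(o["time"],2),"pos",np.round(p,4),"F",np.round(o["ft_force"],1),"w",round(o["gripper_width"],4)); return p
E
python3 - <<'E'
from h import *
print(TR); g=np.array([.6353,.1504,0])
robot.set_gripper(.036)
robot.move_pose(at(g,.15),ROT); st("above")
cv2.imwrite("pics/w1.png",robot.grab_frame("wrist")); c=cal("wrist")
print("bar expected px",proj("wrist",[*g[:2],.085],c))
print(robot.line_to(at(g,.071),.12,guard=10)); p=st("down")
print(robot.line_to(list(p+.145*Y),.08,guard=12)); q=st("open"); print("moved",(q-p)@Y)
E
```

```text
0.0726
above t 3.53 pos [0.6355 0.1496 0.2227] F [ 0.3  0.2 -0.3] w 0.036
bar expected px [258.50048107 208.17345651]
False
down t 4.39 pos [0.6357 0.1504 0.1445] F [ 0.8 -0.2  0. ] w 0.0361Traceback (most recent call last):
  File "<stdin>", line 8, in <module>
plant.IKError: the arm cannot follow that straight line within its joint ranges
```

View pics/w1.png

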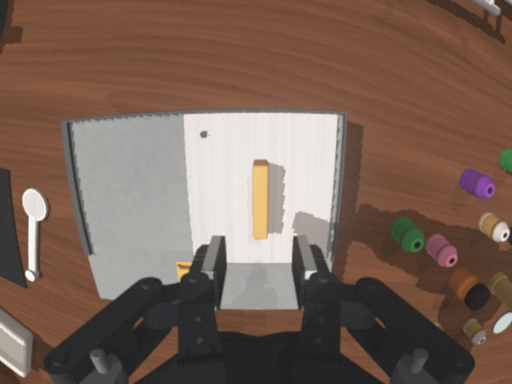

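The wrist view shows the bar at (260,200), between the fingers as planned. The line was refused because joint 6 is near its range, so I'll use the half-turned tool for the same grasp.

```bash
sed -i 's/^ROT=\[180,0,YAW\]/ROT=[180,0,YAW-180]/; s/; ROT=\[180,0,YAW\]/; ROT=[180,0,YAW-180]/' h.py; grep -n ROT h.py
python3 - <<'E'
from h import *
g=np.array([.6353,.1504,0])
print(np.round(robot.observe()["q"],1))
for d in(0,.145): print(np.round(robot.ik(at(g+d*Y,.071),ROT),1))
robot.line_to(at(g,.12),.15)
robot.move_pose(at(g,.12),ROT); st("turned")
robot.line_to(at(g,.071),.12,guard=10); p=st("down")
print(robot.line_to(list(p+.145*Y),.08,guard=12)); q=st("open"); print("moved",(q-p)@Y)
E
```

```text
21:ROT=[180,0,YAW-180]; TR=robot.tip_reach
[  1.9  16.8   1.1  74.2  -0.  170. ]
[  1.9  16.9   1.1  74.2   0.  -10. ]
[14.7 20.2  5.1 74.9  0.   2.8]
turned t 7.52 pos [0.6353 0.1504 0.1925] F [ 0.2  1.3 -0.4] w 0.0361
down t 8.07 pos [0.6353 0.1504 0.1438] F [0.1 0.4 0.9] w 0.036
True
open t 9.46 pos [0.6098 0.2705 0.1433] F [ 0.1 -5.4  2.7] w 0.036
moved 0.1227571658035756
```

```bash
python3 - <<'E'
from h import *
p=st("a")
print(robot.line_to(list(p+.02*Y),.04,guard=20)); q=st("more"); print((q-p)@Y)
robot.line_to(list(q-.008*Y),.1); r=st("back")
robot.line_to(list(r+[0,0,.10]),.25)
cw=np.array([.57,.08,0])
robot.move_pose(at(cw,.22),ROT); st("view")
cv2.imwrite("pics/w2.png",robot.grab_frame("wrist")); c=cal("wrist"); np.save("c2.npy",np.array(c,dtype=object),allow_pickle=True)
w=np.array([.6353,.1504])
print("well exp px floor",proj("wrist",[*w,.006],c), "bar exp",proj("wrist",[*(w+.118*Y[:2]),.085],c))
im=robot.grab_frame("top"); cv2.imwrite("pics/top2.png",cv2.resize(im[140:300,130:420],None,fx=2.75,fy=2.75))
E
```

```text
a t 9.46 pos [0.6098 0.2705 0.1433] F [ 0.1 -5.4  2.7] w 0.036
True
more t 9.72 pos [0.6096 0.2709 0.1429] F [ 0.7 -4.9  4.2] w 0.0358
0.0003956806330323067
back t 9.97 pos [0.6109 0.263  0.1424] F [-0.6 -0.3  0.1] w 0.036
view t 11.32 pos [0.5699 0.0807 0.2916] F [0.  1.  0.3] w 0.0365
well exp px floor [299.3434665  219.29438552] bar exp [406.47787102 244.66219014]
```

View pics/w2.png

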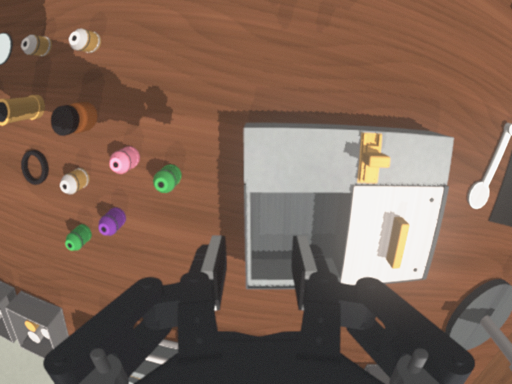

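The well is open, with its floor centred near (298,230). The bar is at (398,243), short of the expected (406,245). I'll measure how far the cover really moved.

```bash
python3 - <<'E'
from h import *
im=robot.grab_frame("top"); hsv=cv2.cvtColor(im,cv2.COLOR_BGR2HSV); c=cal("top")
def show(m,z,tag,amin,n="top",c=c):
    for q in cv2.findContours(m,cv2.RETR_EXTERNAL,cv2.CHAIN_APPROX_NONE)[0]:
        if cv2.contourArea(q)<amin: continue
        P=np.array([cast(n,*p[0],z,c)[:2] for p in q],np.float32)*1000
        r=cv2.minAreaRect(P); d=np.array(r[0])/1000-[.6352,.1504]
        print(tag,np.round(r[0],1),np.round(r[1],1),round(r[2],1),"dx,dy",np.round([d@X[:2],d@Y[:2]],4))
def roi(m,x0,y0,x1,y1): k=np.zeros_like(m); k[y0:y1,x0:x1]=m[y0:y1,x0:x1]; return k
show(roi(cv2.inRange(hsv,(18,110,120),(35,255,255)),141,150,256,260),.085,"yel",8)
show(roi(cv2.inRange(hsv,(0,0,222),(180,40,255)),141,150,256,260),.061,"plate",200)
cv2.imwrite("pics/top3.png",cv2.resize(im[145:260,130:270],None,fx=5,fy=5))
w=cv2.imread("pics/w2.png"); h=cv2.cvtColor(w,cv2.COLOR_BGR2HSV); cw=tuple(np.load("c2.npy",allow_pickle=True))
show(roi(cv2.inRange(h,(15,100,100),(35,255,255)),340,120,450,290),.085,"wyel",30,"wrist",cw)
show(roi(cv2.inRange(h,(0,0,215),(180,40,255)),340,170,450,290),.061,"wplate",500,"wrist",cw)
E
```

```text
yel [611.9 258.8] [56.4  8.7] 10.9 dx,dy [-0.0004  0.1109]
plate [511.4 265.3] [54.8 83.1] 11.2 dx,dy [-0.0975  0.138 ]
plate [612.2 262.6] [133.9 116.4] 11.7 dx,dy [0.0006 0.1145]
wyel [613.8 257.5] [58.  10.2] 11.7 dx,dy [0.0011 0.1093]
wyel [524.2 190.4] [50.2 32.7] 12.2 dx,dy [-0.1004  0.062 ]
wplate [614.9 259.5] [132.4 121.4] 11.8 dx,dy [0.0026 0.111 ]
```

View pics/top3.png

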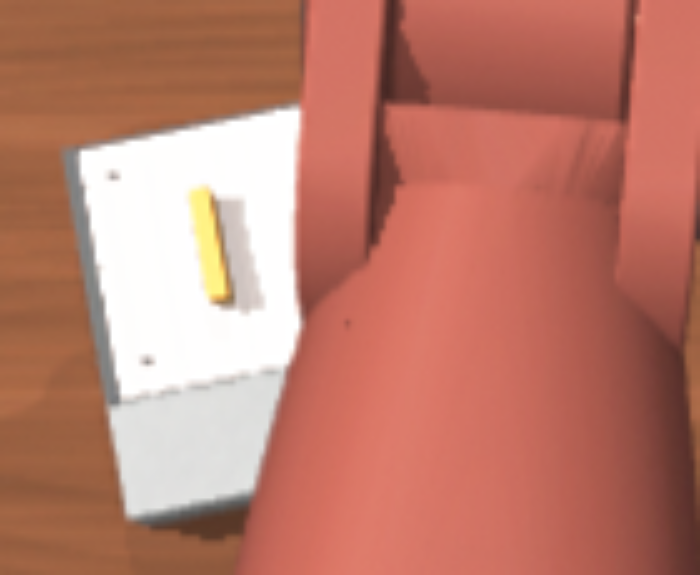

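The plate sits against the left end lip, and a 20 N push moved it only 0.4 mm. So it is fully open, having started about 6 mm ajar. That puts the well centre at about (0.638, 0.143). Next, objective A.

```bash
cat >> h.py <<'E'
W=np.array([.638,.143,0])
def look(xy,name,rad=30,z=.042):
    im=robot.grab_frame("wrist"); c=cal("wrist"); cv2.imwrite(f"pics/{name}.png",im)
    h=cv2.cvtColor(im,cv2.COLOR_BGR2HSV); m=cv2.inRange(h,(0,0,165),(180,45,255))
    e=proj("wrist",[*xy[:2],z],c); k=np.zeros_like(m); cv2.circle(k,tuple(int(v) for v in e),rad,255,-1)
    m&=k; r=[]
    for q in cv2.findContours(m,cv2.RETR_EXTERNAL,cv2.CHAIN_APPROX_NONE)[0]:
        a=cv2.contourArea(q)
        if a>25:
            (u,v),rr=cv2.minEnclosingCircle(q); r.append((a,round(u),round(v),round(rr,1),cast("wrist",u,v,z,c)))
    r.sort(key=lambda t:-t[0]); print("expected",np.round(e),r[:3]); return r
E
python3 - <<'E'
from h import *
robot.line_to(at([.5699,.0807],.26),.2)
A=np.array([.451,-.1655,0])
robot.set_gripper(.05)
robot.move_pose(at(A,.11),ROT); st("A"); look(A,"wA")
E
```

```text
A t 13.3 pos [ 0.4517 -0.1653  0.1835] F [-0.2  0.1  0.3] w 0.0499
expected [258. 201.] [(832.5, 254, 198, 17.2, array([ 0.4495774 , -0.16846964,  0.042     ]))]
```

View pics/wA.png

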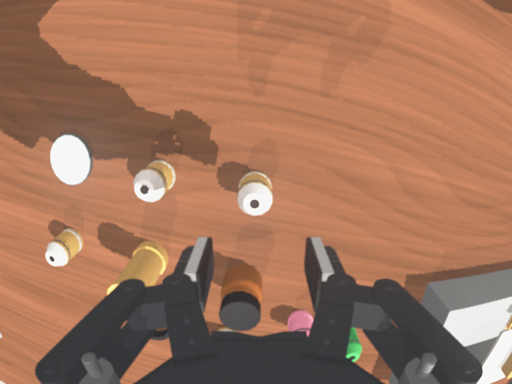

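The nose hole of A is at (255,204), within 3 px of the expected (258,201). A has a white nose and brass barrel and is central between the fingers. Pick it and place it in the well's far half.

```bash
cat >> h.py <<'E'
TIP=.011
def pick(p):
    g=robot.line_to(at(p,TIP),.15,guard=12); q=st(f"down {g}")
    robot.set_gripper(.02); st("grip")
    robot.line_to([q[0],q[1],.15+TR],.25); st("lift"); return q[2]
def place(p,zp):
    robot.move_pose(at(p,.15),ROT); st("over")
    robot.line_to([p[0],p[1],zp+.03],.25)
    g=robot.line_to([p[0],p[1],zp+.0055],.06,guard=8); st(f"placed {g}")
    robot.set_gripper(.046); q=st("rel")
    robot.line_to([q[0],q[1],.15+TR],.25)
E
python3 - <<'E'
from h import *
z=pick([.4515,-.167]); place(W+.027*X,z)
B=np.array([.4577,-.2525,0])
robot.set_gripper(.05)
cv2.imwrite("pics/wW.png",robot.grab_frame("wrist"))
robot.move_pose(at(B,.11),ROT); st("B"); look(B,"wB")
a=cv2.imread("pics/wW.png");b=cv2.imread("pics/wB.png"); cv2.imwrite("pics/ab.png",cv2.resize(np.hstack([a[100:340,100:420],b[100:340,100:420]]),(800,300)))
E
```

```text
down False t 14.16 pos [ 0.4521 -0.1672  0.0845] F [-0.8 -0.1 -0.3] w 0.05
grip t 14.49 pos [ 0.4523 -0.1676  0.0851] F [-1.   0.9  5.9] w 0.0261
lift t 15.2 pos [ 0.4517 -0.1669  0.2213] F [ 0.4  0.5 -2.3] w 0.0262
over t 16.62 pos [0.6644 0.1473 0.2226] F [-0.3 -0.  -0.9] w 0.0255
placed True t 17.62 pos [0.6649 0.1483 0.091 ] F [ 0.9 -1.   5.1] w 0.0258
rel t 17.96 pos [0.6641 0.1485 0.0902] F [0.1 0.  0.5] w 0.0459
B t 20.56 pos [ 0.4583 -0.2521  0.1829] F [0.3 0.3 0.2] w 0.0501
expected [257. 202.] [(833.0, 255, 199, 17.3, array([ 0.45600541, -0.25486627,  0.042     ]))]
```

View pics/ab.png

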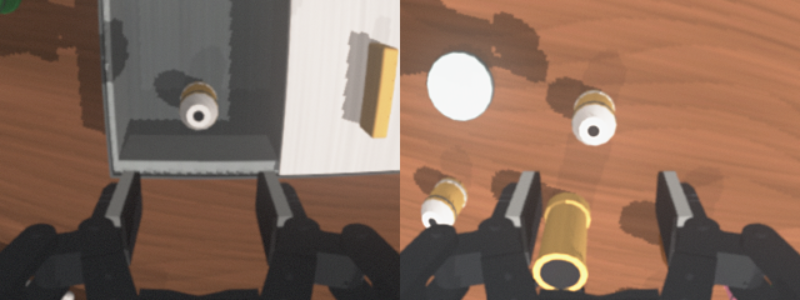

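Left half of the crop: A stands upright in the far half of the well at (200,112). Right half: B's nose hole at (593,130) is central between the fingers, and the draw tube is well clear. Pick B.

```bash
python3 - <<'E'
from h import *
z=pick([.4582,-.2535]); place(W-.027*X,z)
V=W-.05*X
robot.move_pose(at(V,.17),ROT); st("view")
im=robot.grab_frame("wrist"); c=cal("wrist"); cv2.imwrite("pics/wC.png",im)
for s in(.027,-.027): print(np.round(proj("wrist",[*(W+s*X)[:2],.05],c)))
print("well",np.round([proj("wrist",[*(W+a*.0575*X+b*.057*Y)[:2],.056],c) for a,b in((1,1),(1,-1),(-1,-1),(-1,1))]).tolist())
E
```

```text
down False t 21.42 pos [ 0.4587 -0.2537  0.0844] F [0.7 0.1 0.9] w 0.0497
grip t 21.76 pos [ 0.4589 -0.2542  0.0852] F [-0.3  0.8  4.8] w 0.026
lift t 22.47 pos [ 0.4583 -0.2535  0.2213] F [-0.5 -0.2 -1.2] w 0.0258
over t 24.02 pos [0.6116 0.1364 0.2225] F [ 0.2 -1.2 -1.5] w 0.0262
placed True t 25.02 pos [0.6121 0.1374 0.0912] F [-0.6  0.2  6.5] w 0.026
rel t 25.36 pos [0.6113 0.1374 0.0902] F [ 0.5  0.3 -0.9] w 0.0462
view t 26.28 pos [0.5884 0.1327 0.2421] F [ 0.2 -0.1 -0.4] w 0.0464
[258. 256.]
[258. 207.]
well [[312.0, 283.0], [204.0, 283.0], [195.0, 178.0], [321.0, 178.0]]
```

View pics/wC.png

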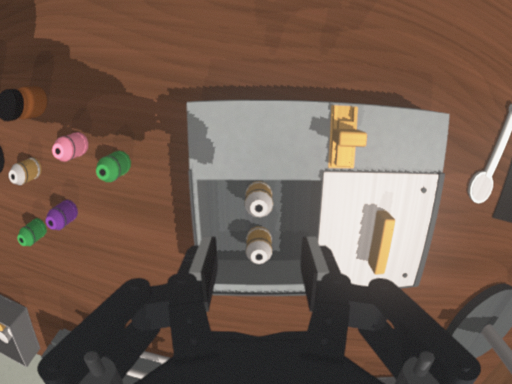

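Both objectives stand upright in the well, noses at (258,205) and (258,250). Now close the cover.

```bash
python3 - <<'E'
from h import *
robot.set_gripper(.036); g=np.array([.6135,.2585,0])
robot.move_pose(at(g,.15),ROT)
print(robot.line_to(at(g,.071),.12,guard=10)); p=st("down")
print(robot.line_to(list(p-.15*Y),.08,guard=14)); q=st("shut"); print((q-p)@Y)
print(robot.line_to(list(q-.02*Y),.04,guard=22)); r=st("more"); print((r-p)@Y)
robot.pause(.2)
robot.line_to(list(r+.008*Y),.1); robot.line_to(list(r+.008*Y+[0,0,.08]),.25)
# above the robot's side of the paddle
robot.set_gripper(0)
L=W+(-.030-.1)*X*1.0
V=W-.15*X+.03*Y; robot.move_pose(at(V,.17),ROT); st("view")
im=robot.grab_frame("wrist"); c=cal("wrist"); cv2.imwrite("pics/wD.png",im)
h=cv2.cvtColor(im,cv2.COLOR_BGR2HSV); m=cv2.inRange(h,(15,100,100),(35,255,255))
for k in cv2.findContours(m,cv2.RETR_EXTERNAL,cv2.CHAIN_APPROX_NONE)[0]:
    if cv2.contourArea(k)<60: continue
    P=np.array([cast("wrist",*t[0],.085,c)[:2]-W[:2] for t in k]); a,b=P@X[:2],P@Y[:2]
    print("yel x",np.round([a.min(),a.max()],4),"y",np.round([b.min(),b.max()],4),k.reshape(-1,2).mean(0))
E
```

```text
False
down t 27.98 pos [0.614  0.2584 0.1446] F [-0.6  0.1  0.4] w 0.036
True
shut t 29.44 pos [0.6402 0.1309 0.1436] F [-0.7  5.3  2.8] w 0.036
-0.13012178822444356
True
more t 29.72 pos [0.6402 0.1304 0.1432] F [-1.   4.1  2.7] w 0.036
-0.13063374633227617
view t 31.73 pos [0.4853 0.1415 0.243 ] F [-0.  -0.3 -0.3] w 0.0
yel x [-0.1118 -0.0879] y [-0.2371 -0.2074] [ 29.92 235.62]
yel x [-0.1343 -0.0863] y [0.0595 0.0854] [303.3630137  234.60273973]
```

View pics/wD.png

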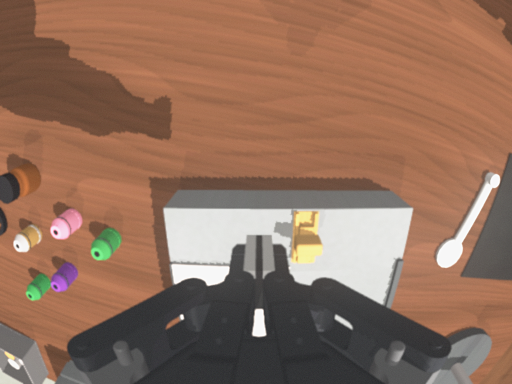

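The cover is shut: it travelled about 118 mm and then stopped hard. The paddle is at (305,250), about 72 mm in +y from the well centre. Push the latch home.

```bash
python3 - <<'E'
from h import *
s=W-.135*X+.0725*Y
robot.move_pose(at(s,.13),ROT)
print(robot.line_to(at(s,.072),.12,guard=10)); p=st("down")
print(robot.line_to(list(p+.11*X),.06,guard=14)); q=st("pushed"); print((q-p)@X)
print(robot.line_to(list(q+.02*X),.03,guard=22)); r=st("more"); print((r-p)@X)
robot.pause(.2)
robot.line_to(list(r-.02*X),.1); robot.line_to(list(r-.02*X+[0,0,.12]),.25)
robot.move_pose(at([.40,-.05],.25),ROT); st("clear")
im=robot.grab_frame("top"); side=robot.grab_frame("side")
a=cv2.resize(im[145:275,130:420],(800,358)); b=cv2.resize(side[110:340,180:420],None,fx=1,fy=1)
cv2.imwrite("pics/fin.png",np.vstack([a,np.pad(b,((0,0),(0,800-b.shape[1]),(0,0)))]))
h=cv2.cvtColor(im,cv2.COLOR_BGR2HSV); c=cal("top"); m=cv2.inRange(h,(18,110,120),(35,255,255)); m[:,:141]=0;m[:,256:]=0;m[:150]=0;m[260:]=0
for k in cv2.findContours(m,cv2.RETR_EXTERNAL,cv2.CHAIN_APPROX_NONE)[0]:
    if cv2.contourArea(k)<8: continue
    P=np.array([cast("top",*t[0],.086,c)[:2] for t in k],np.float32); rr=cv2.minAreaRect(P); d=np.array(rr[0])-W[:2]
    print("yel",np.round([d@X[:2],d@Y[:2]],4),np.round(rr[1],4))
E
```

```text
False
down t 32.77 pos [0.4915 0.1858 0.1455] F [-0.3 -0.2  0.4] w 0.0
True
pushed t 33.7 pos [0.5348 0.1952 0.144 ] F [-0.9  0.3  0.5] w 0.0001
0.04431477900029495
True
more t 33.99 pos [0.535  0.1954 0.1433] F [ 0.5  0.4 -0.2] w -0.0
0.04451446403303181
clear t 36.23 pos [ 0.4003 -0.0496  0.322 ] F [0.7 0.2 0.5] w 0.0002
yel [-0.1056  0.0737] [0.0433 0.0217]
yel [-0.0665  0.0751] [0.0282 0.0202]
yel [-0.0021  0.0012] [0.0556 0.0091]
```

View pics/fin.png

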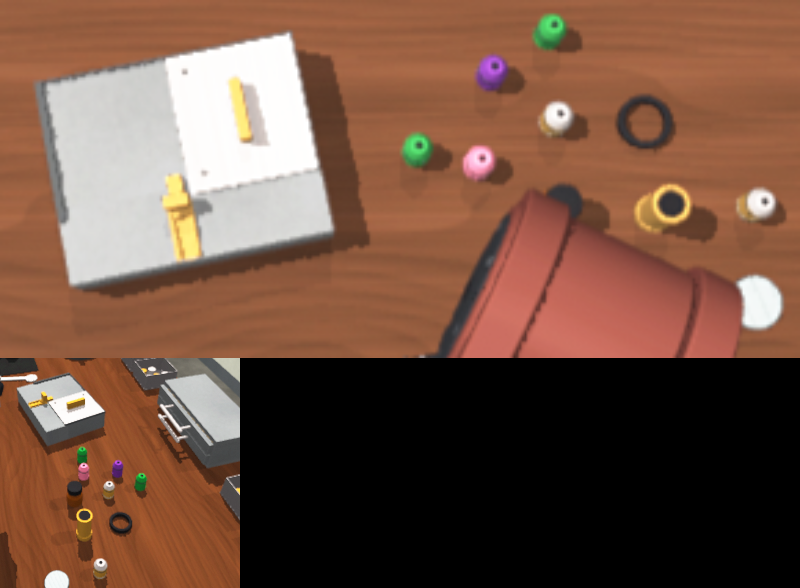

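The nose is now across behind the cover edge, at (175,183). I'll check the latch travel with before and after numbers and an enlarged crop.

```bash
python3 - <<'E'
from h import *
a=cv2.imread("pics/top0.png"); b=robot.grab_frame("top"); c=cal("top"); out=[]
for im in(a,b):
    h=cv2.cvtColor(im,cv2.COLOR_BGR2HSV); m=cv2.inRange(h,(15,70,100),(38,255,255)); m[:,:175]=0;m[:,:175]=0;m[:,212:]=0;m[:195]=0;m[245:]=0
    v,u=np.nonzero(m); P=np.array([cast("top",x,y,.066,c)[:2]-W[:2] for x,y in zip(u,v)]); k=np.abs(P@Y[:2]-.073)<.03; s=P[k]@X[:2]
    print("x extent",np.round([s.min(),s.max()],4),k.sum()); out.append(cv2.resize(im[190:250,165:230],(400,369),interpolation=cv2.INTER_CUBIC))
cv2.imwrite("pics/cmp.png",np.hstack(out))
E
```

```text
x extent [-0.1285 -0.0698] 220
x extent [-0.1285 -0.0466] 279
```

View pics/cmp.png

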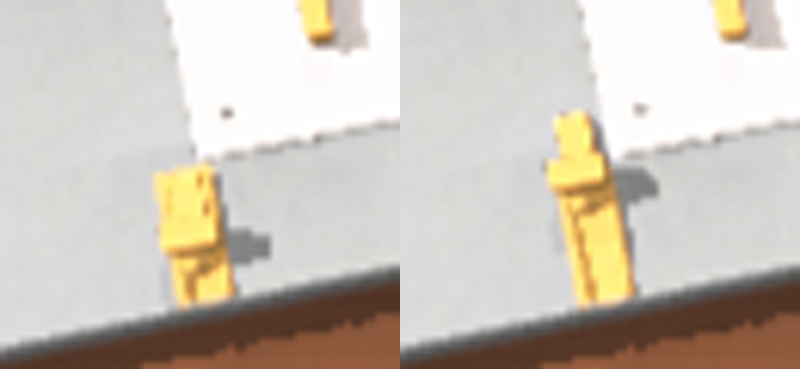

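The paddle moved about 26 mm. With an unknown start of 0 to 12 mm, that alone doesn't prove it is home. I'll push again a little higher and harder as an independent test.

```bash
python3 - <<'E'
from h import *
s=W-.125*X+.0745*Y; r0=np.array([.535,.1954,0])
robot.move_pose(at(s,.14),ROT)
robot.line_to(at(s,.077),.12,guard=10); p=st("down")
print(robot.line_to(list(p+.07*X),.04,guard=12)); q=st("contact"); print((q-r0)[:2]@X[:2])
print(robot.line_to(list(q+.03*X),.03,guard=38)); r=st("hard"); print((r-r0)[:2]@X[:2])
robot.pause(.2)
robot.line_to(list(r-.025*X),.1); robot.line_to(list(r-.025*X+[0,0,.1]),.25)
robot.move_pose(at([.40,-.05],.25),ROT)
im=robot.grab_frame("top"); print("diff px",(np.abs(im[195:245,175:215].astype(int)-cv2.imread("pics/top0.png")[195:245,175:215]).max(2)>40).sum()); c=cal("top")
h=cv2.cvtColor(im,cv2.COLOR_BGR2HSV); m=cv2.inRange(h,(15,70,100),(38,255,255)); m[:,:175]=0;m[:,212:]=0;m[:195]=0;m[245:]=0
v,u=np.nonzero(m); P=np.array([cast("top",x,y,.066,c)[:2]-W[:2] for x,y in zip(u,v)]); k=np.abs(P@Y[:2]-.073)<.03; t=P[k]@X[:2]; print(np.round([t.min(),t.max()],4)); st("end")
E
```

```text
down t 38.14 pos [0.5007 0.1899 0.1504] F [-0.4 -0.1  0. ] w 0.0003
True
contact t 39.12 pos [0.5344 0.1972 0.1491] F [-2.5 -0.8  2.5] w 0.0001
-0.0002239329201470667
True
hard t 39.55 pos [0.5351 0.1975 0.1483] F [-4.1 -1.   2.9] w 0.0001
0.0005360942831019266
diff px 256
[-0.1285 -0.0466]
end t 41.82 pos [ 0.4003 -0.0493  0.3219] F [-0.6  0.3  0. ] w 0.0001
```

The latch stopped at the same place, within 0.6 mm, under 38 N at a different height. It is on its stop, so I'm handing in.

```bash
python3 -c "
from h import *
robot.job_done(); st('done')"
```

```text
the job is handed in; nothing more can be done
the job is handed in; nothing more can be done
```

I finished every step in order and handed the job in at about 42 s of the 72 s allowed. The interface reports no verdict.

**What I did**
- **Cover opened:** I pushed it open until it stopped hard (0.4 mm of give at the 20 N guard). It had started about 6 mm ajar.
- **Objectives placed:** I stood the two nearest objectives side by side in the well. The other two were not touched.
- **Cover shut:** I pushed it shut until it stopped hard, after about 118 mm of travel.
- **Latch pushed home:** I did this only after the cover was shut. The arm then moved clear of everything.

**What the last checks showed**
- **In the well:** the wrist picture before closing showed both objectives upright. They were not seen again once the cover was shut.
- **Cover and latch:** the final pictures showed the cover shut and the latch nose across behind it.
- **Bench:** the look-alikes and the other things in view looked undisturbed. The mirror arm was last seen in its place before the latch push. The final crops leave it mostly out.

**One check was ambiguous:** pictures showed the paddle had moved only about 26 mm, and its starting point (0 to 12 mm) was unknown. A second push, higher and up to 38 N, stopped within 0.6 mm of the first, so I took that as the end stop.

**One line was refused:** the arm would not follow the first opening line because joint 6 was near its range. I turned the tool half round; nothing had been moved by then.

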